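# Nest the upturned bowl covers

## Task

Take the spice shaker out of the largest bowl cover and stand it upright on the small white cutting board. Then nest the covers, upside down as they are: first set the medium cover inside the largest, then the smallest inside the medium, each lowered (not dropped), centred and sitting level on the floor of the one below. Leave the largest cover where it stands on the sheet pan and do not disturb the other things on the table.

Things in the scene. Friction and masses are not known exactly. Their poses are not given: they have to be found in the camera images.
- cover_large: Largest white melamine bowl cover: domed lid, upside down on its flat foot, on the sheet pan, shaker in it. Round about z (up). Origin: centre of the foot's underside. Rim diameter 200, height 58, wall 8 (top 15 nearly vertical), foot diameter 92 by 10 high, inner floor 18 above origin, 110 across. 320 g. Seated in it, the medium one's origin is 18 above this origin, its rim 20 above this rim.
- cover_medium: Medium white melamine bowl cover: domed lid, upside down on its flat foot, left or right of the pan. Round about z (up). Origin: centre of the foot's underside. Rim diameter 158, height 60, wall 8 (top 15 nearly vertical), foot diameter 76 by 10 high, inner floor 18 above origin, 90 across. 220 g. Can be held by the wall at the rim, sagging slightly. The small one seats likewise: origin 18, rim 20 above.
- cover_small: Smallest white melamine bowl cover: domed lid, upside down on its flat foot, on the pan's other side. Round about z (up). Origin: centre of the foot's underside. Rim diameter 116, height 62, wall 8 (top 15 nearly vertical), foot diameter 58 by 10 high, inner floor 18 above origin, 66 across. 140 g. Can be held by the wall at the rim, one finger inside, and sags slightly.
- shaker: Steel spice shaker, an upright cylinder of diameter 44, height 90, with a dark perforated top, about 160 g. Origin at the centre of its underside, z up. It starts upright on the inner floor of the largest cover, its upper half above the cover's rim.
- board: Small plain white cutting board, fixed, 110 (its x) by 220 (its y) by 15 thick, flat on the table behind one of the smaller covers. Origin at the centre of its underside.
- pan: Aluminium sheet pan, fixed, 220 (its x) by 230 (its y), with a low edge 16 high (20 with its bead) and a floor 4 above the table. Origin at the centre of its underside.
- container: Bystander: open steel container with white paper cups, fixed, 110 (x) by 220 (y) by 65 high, on the table behind the other of the smaller covers. Origin at the centre of its underside.
- dish: Bystander: blue sauce dish, diameter 90, 22 high, loose, in front of the pan towards the robot. Origin at its underside.
- spoon: Bystander: wooden spoon, 160 long, lying loose in front of the pan towards the robot. Origin at its middle underneath, handle along its -x.
- sauce: Bystander: amber bottle, diameter 60, 170 high, loose, beyond the pan. Origin at its underside.
- jar: Bystander: brown jar, diameter 70, 100 high, loose, far left. Origin at its underside.
- beaker: Bystander: steel beaker, diameter 80, 100 high, loose, far right. Origin at its underside.
There are look-alikes about, which are no part of the job. Leave any red look-alike of the shaker alone. What is shaped like the cover_medium but green is not meant.

How it is judged (in metres and radians):
On the way, in this order (a step that is already met when the one before it is completed fails the run):
1. the shaker stands upright on the cutting board, released (x of shaker in the frame of board between -0.055 and 0.055 m and y of shaker in the frame of board between -0.11 and 0.11 m and z of shaker in the frame of board between 0.01 and 0.02 m and angle between shaker's own z axis and vertical below 0.1 rad and linear speed of shaker below 0.02 m/s and contact force between the fingers and shaker below 0.05 N), for 0.2 s.
2. the medium cover sits centred and level inside the largest, released (horizontal distance between cover_medium and cover_large below 0.014 m and z of cover_medium in the frame of cover_large between 0.012 and 0.024 m and angle between cover_medium's own z axis and vertical below 0.09 rad and linear speed of cover_medium below 0.02 m/s and contact force between the fingers and cover_medium below 0.05 N), for 0.2 s.
3. the small cover sits centred and level inside the medium, released (horizontal distance between cover_small and cover_medium below 0.014 m and z of cover_small in the frame of cover_medium between 0.012 and 0.024 m and angle between cover_small's own z axis and vertical below 0.09 rad and linear speed of cover_small below 0.02 m/s and contact force between the fingers and cover_small below 0.05 N), for 0.2 s.
At the end, for the whole second after the job is handed in: Shaker upright on the board. Medium cover in the largest and small in the medium, upside down, each centred within 14 mm, origin 12 to 24 mm above the lower one's, level within 0.09 rad. Largest level, within 40 mm of its start. All released, at rest (all of step 1 and all of step 2 and all of step 3 and distance of cover_large from where it was at the start of the episode below 0.04 m and angle between cover_large's own z axis and vertical below 0.07 rad and linear speed of cover_large below 0.02 m/s and contact force between the fingers and cover_large below 0.05 N); the robot touches nothing.
It fails at once if a bystander was disturbed (moved more than 40 mm) (distance of any of dish, spoon, sauce, jar, beaker from where it was at the start of the episode above 0.04 m).
It fails at once if a cover or the shaker was let fall (faster than 0.6 m/s out of the fingers) ((linear speed of cover_large above 0.6 m/s and contact force between the fingers and cover_large below 0.05 N) or (linear speed of cover_medium above 0.6 m/s and contact force between the fingers and cover_medium below 0.05 N) or (linear speed of cover_small above 0.6 m/s and contact force between the fingers and cover_small below 0.05 N) or (linear speed of shaker above 0.6 m/s and contact force between the fingers and shaker below 0.05 N)).
It fails at once if the shaker was tipped over (more than 1 rad) (angle between shaker's own z axis and vertical above 1 rad).
It also fails if it takes over 72 s, if anything falls off the work surface, if the arm or the gripper's body presses on something with over 40 N, if the wrist force passes 120 N, or if a joint passes its speed limit or range.

## Robot

A 7-joint arm with a two-finger parallel gripper is mounted at the origin on the work surface. World frame = base frame: x ahead of the robot, y to its left, z up, the work surface at z = 0. Lengths are in mm, angles in degrees, forces in N, time in s.
With the tool pointing down it reaches from about 425 to 1025 mm from the base axis. Payload 3.6 kg.
Tool frame: the origin (TCP) lies midway between the tips of the shut fingers; the grasp point (between the pads) lies 19 mm behind it (manip.tcp_to_grasp is the distance from the TCP to the grasp point, in mm); x points along the fingers, y is the direction in which the jaws open and shut, and the axes are right-handed (so a half turn about x gives the same grasp; the last joint's range is limited). The gripper opens to 85 mm and grips with 20 to 120 N. Pads are 22 mm wide; open, the fingers measure 114 mm over their backs; the gripper's body (76 mm by 85 mm) begins 54 mm behind the grasp point. The pads swing forward as they close: fully open they stand 13 mm farther back than shut.
Start: joints at [-70.273, 33.873, 2.773, 92.16, -1.908, 54.013, -1.931], TCP at [307.358, 656.628, 231.302] pointing down, gripper open.
Joint ranges: [-153.93, 153.93], [-27.13, 128.08], [-72.61, 78.16], [10.71, 143.7], [-87.88, 267.88], [4.46, 118.87], [-176.78, 176.78]. Speed limits (degrees/s): [147.25, 147.25, 180, 180, 180, 180, 180].

## Interface

Orientations are given as [roll, pitch, yaw] about the fixed x, y, z axes, in that order (R = Rz(yaw) Ry(pitch) Rx(roll)).
In Python, from workcell import manip gives the robot as it stands. The module is installed in compiled form; this text tells all that it offers.
- The arm moves only by the shell command python3 -m inch 'ROWS'. ROWS is JSON, a list of rows, each a list of 7 numbers: the shift along the tool's x, y, z in units of 25 mm (1.0 is 25 mm), then the turn, a rotation vector about the tool's x, y, z in rad, then the opening, from 0 (shut) to 1 (fully open). In form: [[dx, dy, dz, ax, ay, az, hand], ...]. A call has 1 to 8 rows; each row is the pose to reach, as a shift and turn from the pose commanded when the call began, along the tool's axes at that moment; what a row does not reach only later rows make up. A row lasts 1/8 s, in which the tool goes at most 62.5 mm and 10.7 degrees, less where a joint would pass 70% of its speed; a pose out of reach is approached as far as the arm can. A call with a gripper value outside its range is refused whole. The fingers move at their own pace and stop on an object; the grip force is fixed at half the most. Time passes only in rows, so rows that repeat a pose let the fingers close. It gives the time, the measured TCP pose, the force and the opening at its end, in the units of the state.
- manip.sense(): the state, without advancing time (a new reading comes with each control period).
- manip.grab_frame(name): name is "side" or "top" or "wrist"; returns (picture, depth): 400x640x3 uint8, red, green, blue; 400x640 float32, mm along the optical axis (not along the pixel's ray), 0 where there is no reading.
- manip.get_calibration(name): a dict with "camera_matrix" (3x3 intrinsics, pixels), "k1" (the pictures are not rectified: a ray, as slopes to the right and down, at radius r is drawn at 1 + k1 r^2 times it, then the intrinsics apply), "R" (3x3) and "t" (3): a world point X has camera coordinates R X + t. Camera axes: x right, y down, z forward; pixel columns grow to the right and rows downward; lengths in mm; the calibration is good to about 2 mm. A picture is of the moment at which its call begins: read the wrist's pose just before it. get_calibration takes no time and is no camera call; for the wrist camera it gives the pose at the moment of the call.
- manip.sign_off(): hands the job in, once; it reports no verdict.
Trained networks look in the newest picture that a camera, given by its name, has taken for a name from the list of things; names that differ only in an ending like _2 or _b are one class to them, and where a whole thing is asked for, a point or a joint stands for the part that bears it (a point fixed in the world has none). Each returns a list of dicts, best first, with "confidence" (0 to 1); they miss things now and then, are a little off and sometimes report something else, mostly with a low value. They report only what shows in the picture. A call takes as long as a camera call. They do not tell look-alikes from the thing itself.
- manip.outline_of(thing, camera): "pixels" (400x640 bool, what is visible of it).
- manip.landmark_of(thing, camera): "point" ([x, y, z] in mm, in world coordinates, good to about 4 mm: a listed point, or the origin of a listed thing).
The state is a dict: "t": time; "qpos": joint angles; "qd": joint speeds; "effort": joint torques, N m; "tcp_pos": TCP position; "orientation": TCP orientation; "contact_force": force on the tool from outside, world axes, zero at the start; "torque": the same for the moment, N m; "width": finger opening in mm.
Only numpy, scipy, OpenCV 4.12 (cv2) and the standard library are available. Lean on these libraries where they do the work, as an engineer would, in place of code of your own. Each camera call takes 0.05 s, during which the arm holds its last target.

## Working session

There is one attempt and no reset: what is moved stays moved. The work goes in short steps, Python scripts to look and compute and a shell command to move; the robot and the scene stay as the last step left them, time stands still between calls to the robot, and variables do not carry over. Pictures are saved under pics/ and viewed, and the job is handed in when it is done.

```bash
mkdir -p pics; ls; cat > h.py <<'E'
import numpy as np, cv2
from workcell import manip
from scipy.spatial.transform import Rotation as Ro
def save(n,name):
    p,d=manip.grab_frame(n); cv2.imwrite(f'pics/{name}.png',p[:,:,::-1]); np.save(f'pics/{name}_d.npy',d); return p,d
def world(n,d,cal=None):
    c=cal or manip.get_calibration(n); K=np.array(c['camera_matrix']);k1=c['k1']
    v,u=np.mgrid[0:400,0:640]; x=(u-K[0,2])/K[0,0]; y=(v-K[1,2])/K[1,1]
    a,b=x.copy(),y.copy()
    for _ in range(15):
        r2=a*a+b*b; a=x/(1+k1*r2); b=y/(1+k1*r2)
    P=np.stack([a*d,b*d,d],-1).reshape(-1,3)
    W=(P-np.array(c['t']))@np.array(c['R']); W[d.reshape(-1)==0]=np.nan
    return W.reshape(400,640,3)
E
python3 - <<'E'
from h import *
s=manip.sense(); print(s)
for n in ('top','side','wrist'):
    save(n,n+'0')
    if n=='wrist':continue
    for th in ['cover_large','cover_medium','cover_small','shaker','board','pan','container','dish','spoon','sauce','jar','beaker']:
        print(n,th,[(np.round(r['point']),round(r['confidence'],2)) for r in manip.landmark_of(th,n)])
print(manip.sense()['t'])
E
```

```text
pics
{'t': 0.0, 'qpos': array([-70.27256155,  33.92703331,   2.76695973,  92.23781915,
        -1.90978076,  54.01205921,  -1.93070637]), 'qd': array([-0.00877754,  0.02469717,  0.03205915,  0.09986411, -0.07537098,
       -0.07662009,  0.00138228]), 'effort': array([ 3.75553191e-04, -5.48685801e+01,  1.54712576e+00, -1.98119473e+01,
        9.50927002e-03,  8.96494661e-03, -3.85924412e-07]), 'tcp_pos': array([306.99463584, 655.86550288, 230.11509005]), 'orientation': array([ -87.49449649,   89.86921383, -112.57509374]), 'contact_force': array([ 0.33051082, -0.06336618, -0.17899722]), 'torque': array([ 0.03163805, -0.00634115,  0.01142503]), 'width': 85.21623587910035}
top cover_large [(array([610.,   4.,   4.]), 0.85)]
top cover_medium [(array([ 441., -299.,    1.]), 0.74), (array([ 265., -472.,    1.]), 0.73)]
top cover_small [(array([464., 339.,   0.]), 0.64)]
top shaker [(array([604.,  -1.,  22.]), 0.69)]
top board [(array([620., 316.,   2.]), 0.64)]
top pan []
top container [(array([ 631., -312.,   -2.]), 0.92)]
top dish [(array([378., 117.,  -2.]), 0.72), (array([462., 335.,   
[... 389 characters left out ...]
cover_small [(array([458., 339.,  -4.]), 0.74)]
side shaker [(array([501., 188.,  -4.]), 0.86), (array([610.,   4.,  21.]), 0.6)]
side board [(array([624., 324.,  -2.]), 0.56), (array([611.,   5.,   3.]), 0.53), (array([605.,  -0.,   1.]), 0.19)]
side pan [(array([607.,  -0.,  -0.]), 0.72)]
side container [(array([ 635., -312.,    1.]), 0.63)]
side dish [(array([379., 120.,  -2.]), 0.58)]
side spoon [(array([ 395., -109.,    1.]), 0.79)]
side sauce [(array([778., -75.,   1.]), 0.88)]
side jar [(array([376., 544.,   2.]), 0.88), (array([ 434., -296.,    2.]), 0.62)]
side beaker [(array([ 432., -549.,    0.]), 0.74), (array([ 394., -110.,   -1.]), 0.74), (array([609.,   4.,   3.]), 0.42)]
1.35
```

View pics/top0.png

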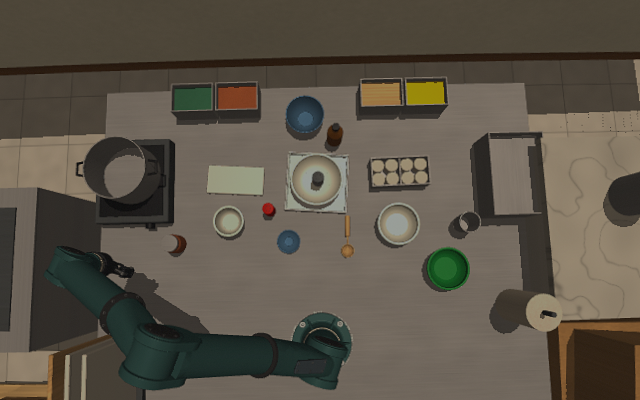

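View pics/side0.png

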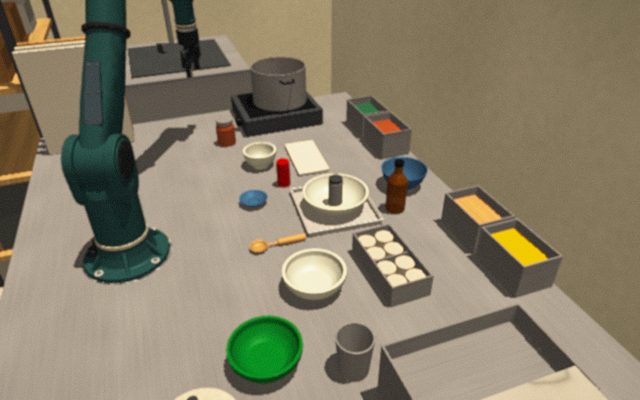

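The top view shows the shaker (317,178) in the large cover, the board (236,180), the small cover (228,221), the white medium cover (398,224) and a green look-alike (448,268). The red shaker look-alike is at (268,210). Next I fit precise poses from depth.

```bash
cat >> h.py <<'E'
from scipy.optimize import least_squares
def circ(P,R=None):
    if R: f=lambda q:np.hypot(P[:,0]-q[0],P[:,1]-q[1])-R; x0=P[:,:2].mean(0)
    else: f=lambda q:np.hypot(P[:,0]-q[0],P[:,1]-q[1])-q[2]; x0=[*P[:,:2].mean(0),50]
    r=least_squares(f,x0,loss='soft_l1',f_scale=2); return np.round(r.x,1),round(float(np.median(abs(r.fun))),2),len(P)
def near(W,c,r,z0,z1):
    m=(np.hypot(W[...,0]-c[0],W[...,1]-c[1])<r)&(W[...,2]>z0)&(W[...,2]<z1); return W[m]
E
python3 - <<'E'
from h import *
for n in ('top','side'):
    W=world(n,np.load(f'pics/{n}0_d.npy'))
    for th,c,r,z0,z1 in [('large',(610,4),115,57,70),('med',(437,-298),92,54,70),('small',(461,339),70,56,72),('shaker',(608,2),35,100,125),('red',(501,188),35,70,120)]:
        P=near(W,c,r,z0,z1)
        if len(P)>5: print(n,th,circ(P),np.round(np.percentile(P[:,2],[5,50,95])), (P[:,:2].min(0)+P[:,:2].max(0))/2,P[:,:2].max(0)-P[:,:2].min(0))
    P=near(W,(622,320),150,9,22)
    if len(P)>10:
        print(n,'board',cv2.minAreaRect(P[:,:2].astype(np.float32)),np.median(P[:,2]))
    print(np.nanmedian(near(W,(500,0),60,-20,20)[:,2]))
E
```

```text
top large (array([607. ,   3.1,  94.4]), 2.16, 329) [57. 62. 67.] [605.96646263   2.57572738] [196.23580479 192.71276773]
top med (array([ 434. , -297. ,   72.5]), 2.13, 258) [55. 59. 65.] [ 434.71273554 -296.95018214] [149.8094901  152.16967866]
top small (array([457.7, 335.3,  52.5]), 2.2, 186) [57. 61. 66.] [458.3811906  335.93661292] [109.58829101 112.98285486]
top shaker (array([604.6,  -2.3,  14.8]), 3.98, 105) [106. 112. 117.] [604.36515054  -2.8842969 ] [38.62185504 36.87309874]
top red (array([495.4, 182.6,  15.4]), 3.62, 110) [80. 89. 94.] [496.20403772 184.39532296] [41.84892607 40.57972928]
top board ((613.9541015625, 321.26068115234375), (251.110595703125, 281.837646484375), 45.450592041015625) 14.555880662414307
1.6069084641759852
side large (array([609.9,   1.2,  94.3]), 2.59, 473) [58. 61. 66.] [610.4024357    3.58524888] [198.55721724 203.70152171]
side med (array([ 434. , -300.7,   74.4]), 2.09, 613) [55. 59. 62.] [ 434.40458443 -299.46122941] [155.55716346 159.36435298]
side small (array([459.1, 332.4,  53.4]), 2.48, 185) [57. 60. 64.] [459.58795968 333.15206447] [114.18613496 122.60965543]
side shaker (array([606.9,  -5.9,  16. ]), 2.66, 126) [101. 111. 115.] [607.90246362  -4.44560627] [41.39499296 45.6087363 ]
side red (array([498.7, 181.4,  17.2]), 2.87, 139) [72. 87. 92.] [499.0385125  180.04900172] [42.01010796 47.46079267]
side board ((578.1862182617188, 318.509521484375), (227.21405029296875, 199.3503875732422), 86.56356048583984) 14.905214116964713
2.11454331241685
```

```bash
cat >> h.py <<'E'
def Rt():
    s=manip.sense(); return Ro.from_euler('xyz',s['orientation'],degrees=True), np.array(s['tcp_pos']), s
def tgt(pos,jaw=None):
    """row from measured pose to target; jaw = angle (deg) of tool y in world"""
    R,p,s=Rt(); sh=R.inv().apply(np.array(pos,float)-p)/25
    rv=np.zeros(3)
    if jaw is not None:
        a=np.radians(jaw); y=np.array([np.cos(a),np.sin(a),0]); x=np.array([0,0,-1.])
        T=Ro.from_matrix(np.stack([x,y,np.cross(x,y)],1)); rv=(R.inv()*T).as_rotvec()
    print('row',[*np.round(sh,2),*np.round(rv,3)],'t',round(s['t'],2),'F',np.round(s['contact_force'],1),'w',round(s['width'],1),'p',np.round(p,1))
    return sh,rv
E
python3 - <<'E'
from h import *
R,p,s=Rt(); print(R.as_matrix().round(3))
tgt((606,-3,190),90);tgt((606,-3,190),-90)
E
```

```text
[[ 0.     0.424  0.906]
 [-0.     0.906 -0.424]
 [-1.    -0.     0.   ]]
row [np.float64(1.65), np.float64(-18.83), np.float64(22.0), np.float64(-0.438), np.float64(0.0), np.float64(0.0)] t 1.35 F [ 0.4 -0.   0.3] w 85.4 p [307.4 656.6 231.3]
row [np.float64(1.65), np.float64(-18.83), np.float64(22.0), np.float64(2.704), np.float64(0.0), np.float64(-0.0)] t 1.35 F [ 0.4 -0.   0.3] w 85.4 p [307.4 656.6 231.3]
```

```bash
python3 -m inch '[[1.65,-18.83,22,-0.438,0,0,1],[1.65,-18.83,22,-0.438,0,0,1],[1.65,-18.83,22,-0.438,0,0,1],[1.65,-18.83,22,-0.438,0,0,1],[1.65,-18.83,22,-0.438,0,0,1],[1.65,-18.83,22,-0.438,0,0,1],[1.65,-18.83,22,-0.438,0,0,1],[1.65,-18.83,22,-0.438,0,0,1]]'; python3 - <<'E'
from h import *
tgt((606,-3,190),90); print(manip.sense()['qpos'])
E
```

```text
t: 2.35
tcp_pos: [514.3, 200.1, 203.2]
orientation: [22.5, 89.9, 22.5]
contact_force: [1.4, 0.7, -0.3]
width: 85.6
row [np.float64(0.53), np.float64(-8.13), np.float64(3.67), np.float64(0.0), np.float64(0.001), np.float64(-0.0)] t 2.35 F [ 1.4  0.7 -0.3] w 85.6 p [514.3 200.1 203.2]
[-24.29157271  23.56673697  -2.2113353  116.08807244   1.3742365
  40.29668554  62.65001674]
```

```bash
python3 -m inch '[[0.53,-8.13,3.67,0,0,0,1],[0.53,-8.13,3.67,0,0,0,1],[0.53,-8.13,3.67,0,0,0,1],[0.53,-8.13,3.67,0,0,0,1],[0.53,-8.13,3.67,0,0,0,1],[0.53,-8.13,3.67,0,0,0,1]]'; python3 - <<'E'
from h import *
c=manip.get_calibration('wrist'); p,d=save('wrist','w1')
W=world('wrist',d,c); np.save('pics/w1_W.npy',W)
P=near(W,(606,-3),40,100,125); print(circ(P),circ(P,22),np.percentile(P[:,2],[5,50,95]))
P=near(W,(608,3),110,56,70); print(circ(P),len(P))
tgt((606,-3,75),90)
E
```

```text
t: 3.1
tcp_pos: [604.8, -0.3, 189.6]
orientation: [109.3, 89.9, 109.4]
contact_force: [0.3, 0.4, 1.0]
width: 85.2
(array([ 6.06e+02, -6.00e-01,  1.50e+01]), 3.79, 2185) (array([613.2,   5. ]), 6.34, 2185) [109.14852988 111.63915436 112.77229007]
(array([609.2,   4.9,  93.8]), 2.26, 6517) 6517
row [np.float64(4.59), np.float64(-0.14), np.float64(0.06), np.float64(0.002), np.float64(-0.0), np.float64(-0.001)] t 3.15 F [-0.1  1.2 -0.3] w 85.5 p [6.046e+02 5.000e-01 1.897e+02]
```

View pics/w1.png

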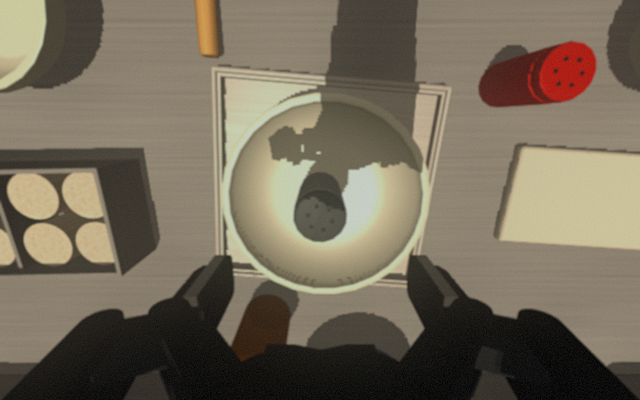

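The wrist view shows the shaker top at (320,215) centred in the large cover, and the fingers at x=215 and x=425 straddle it. I descend and grip.

```bash
python3 -m inch '[[2.3,-0.02,0.06,0,0,0,1],[4.6,-0.02,0.06,0,0,0,1],[4.6,-0.02,0.06,0,0,0,1],[4.6,-0.02,0.06,0,0,0,0],[4.6,-0.02,0.06,0,0,0,0],[4.6,-0.02,0.06,0,0,0,0],[4.6,-0.02,0.06,0,0,0,0],[4.6,-0.02,0.06,0,0,0,0]]'; python3 - <<'E'
from h import *
tgt((606,0,155),90)
W=np.load('pics/w1_W.npy'); P=near(W,(622,320),200,8,22); P=P[P[:,1]>180]
print(P.min(0),P.max(0),cv2.minAreaRect(P[:,:2].astype(np.float32)))
E
```

```text
t: 4.15
tcp_pos: [608.6, -1.4, 77.6]
orientation: [7.8, 89.7, 7.8]
contact_force: [-1.2, 2.0, 4.4]
width: 42.1
row [np.float64(-3.1), np.float64(0.06), np.float64(-0.09), np.float64(0.0), np.float64(0.005), np.float64(-0.001)] t 4.15 F [-1.2  2.   4.4] w 42.1 p [608.6  -1.4  77.6]
[454.10984752 180.01319694   8.00942556] [680.03294199 372.42409441  21.90455016] ((584.210205078125, 265.62554931640625), (238.1324462890625, 158.23489379882812), 14.76609992980957)
```

```bash
python3 -m inch '[[-1.7,0,0,0,0,0,0],[-3.4,0,0,0,0,0,0],[-3.4,12.8,0.5,0,0,0,0],[-3.4,12.8,0.5,0,0,0,0],[-3.4,12.8,0.5,0,0,0,0],[-3.4,12.8,0.5,0,0,0,0],[-3.4,12.8,0.5,0,0,0,0],[-3.4,12.8,0.5,0,0,0,0]]';python3 -m inch '[[0,0,0,0,0,0,0]]'; python3 - <<'E'
from h import *
c=manip.get_calibration('wrist'); p,d=save('wrist','w2')
save('side','s2')
tgt((622,320,72),90)
W=world('wrist',d,c)
P=near(W,(458,335),72,56,70); print(circ(P),circ(P,54))
E
```

```text
t: 5.15
tcp_pos: [617.3, 327.5, 161.4]
orientation: [75.6, 89.6, 76.2]
contact_force: [-0.8, -0.0, -0.5]
width: 42.0
t: 5.28
tcp_pos: [618.7, 318.9, 160.6]
orientation: [19.1, 89.9, 19.2]
contact_force: [-0.1, -0.5, -2.4]
width: 42.0
row [np.float64(3.53), np.float64(0.19), np.float64(0.1), np.float64(-0.002), np.float64(0.001), np.float64(0.002)] t 5.38 F [-0.2 -1.  -1.8] w 42.2 p [619.5 315.3 160.2]
(array([459.9, 336.9,  52.8]), 2.06, 2606) (array([458.4, 336.9]), 2.04, 2606)
```

View pics/w2.png

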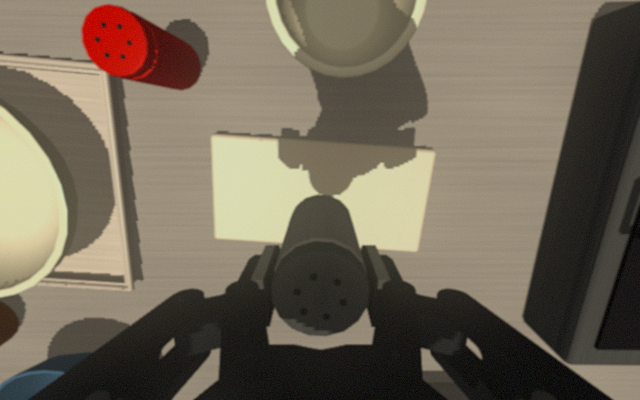

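View pics/s2.png

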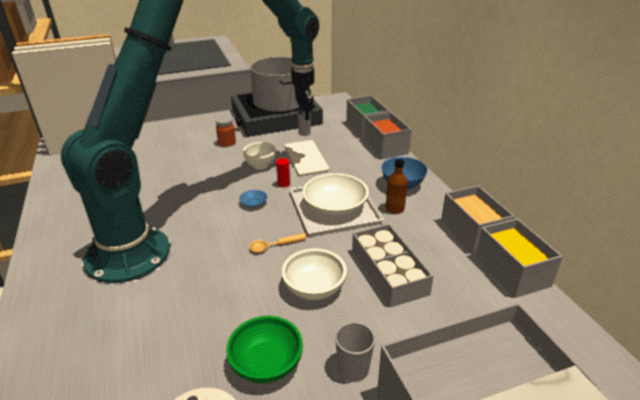

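The wrist view shows the shaker upright in the fingers and the board quad at (213,133), (433,150), (417,250) and (215,238). I compute the board centre from those.

```bash
cat >> h.py <<'E'
def ray(n,uv,z,c=None):
    c=c or manip.get_calibration(n);K=np.array(c['camera_matrix']);R=np.array(c['R']);t=np.array(c['t'])
    o=[]
    for u,v in uv:
        x,y=(u-K[0,2])/K[0,0],(v-K[1,2])/K[1,1]; a,b=x,y
        for _ in range(15):
            r=a*a+b*b; a=x/(1+c['k1']*r); b=y/(1+c['k1']*r)
        dr=R.T@np.array([a,b,1]); C=-R.T@t; o.append(C+dr*(z-C[2])/dr[2])
    return np.array(o)
E
python3 - <<'E'
from h import *
o=ray('wrist',[(213,133),(433,150),(417,250),(215,238)],15); print(o.round(),o.mean(0))
tgt((622,320,72),90)
E
```

```text
[[560. 214.  15.]
 [577. 424.  15.]
 [682. 418.  15.]
 [668. 204.  15.]] [621.47918534 314.97627993  15.        ]
row [np.float64(3.53), np.float64(0.19), np.float64(0.1), np.float64(-0.002), np.float64(0.001), np.float64(0.002)] t 5.38 F [-0.2 -1.  -1.8] w 42.2 p [619.5 315.3 160.2]
```

Board centre is (621,315), so we're right above it. I lower to TCP about 71.

```bash
python3 -m inch '[[1.6,0,0.08,0,0,0,0],[3.0,0,0.08,0,0,0,0],[3.3,0,0.08,0,0,0,0],[3.45,0,0.08,0,0,0,0],[3.52,0,0.08,0,0,0,0],[3.54,0,0.08,0,0,0,0]]'
```

```text
t: 6.12
tcp_pos: [621.8, 318.5, 72.4]
orientation: [28.5, 89.9, 28.5]
contact_force: [-0.0, -0.0, -1.5]
width: 41.8
```

```bash
python3 -m inch '[[0.04,0,0,0,0,0,0],[0.07,0,0,0,0,0,0]]';  python3 -m inch '[[0.03,0,0,0,0,0,0],[0.05,0,0,0,0,0,0]]'
```

```text
t: 6.38
tcp_pos: [621.4, 318.5, 70.6]
orientation: [27.2, 89.9, 27.2]
contact_force: [-1.1, -0.9, 7.2]
width: 41.9
t: 6.62
tcp_pos: [621.5, 318.5, 70.6]
orientation: [24.7, 89.9, 24.7]
contact_force: [-3.2, -0.8, 13.2]
width: 42.0
```

```bash
python3 -m inch '[[-0.05,0,0,0,0,0,0],[-0.05,0,0,0,0,0,1],[-0.05,0,0,0,0,0,1],[-0.05,0,0,0,0,0,1],[-0.05,0,0,0,0,0,1],[-2.3,0,0,0,0,0,1],[-4.6,0,0,0,0,0,1],[-4.6,0,0,0,0,0,1]]'; python3 - <<'E'
from h import *
c=manip.get_calibration('wrist'); p,d=save('wrist','w3'); W=world('wrist',d,c)
P=near(W,(621,318),45,90,115); print(circ(P),P[:,2].mean())
tgt((434,-223,200),90)
E
```

```text
t: 7.62
tcp_pos: [624.7, 320.1, 189.1]
orientation: [29.6, 89.3, 29.6]
contact_force: [0.9, 0.2, -0.4]
width: 85.6
(array([618.4, 319.4,  15.2]), 3.76, 2217) 103.89393455398282
row [np.float64(-0.66), np.float64(-21.68), np.float64(-7.55), np.float64(0.0), np.float64(0.005), np.float64(-0.003)] t 7.67 F [-0.1 -0.  -0.9] w 85.2 p [622.7 319.  186.1]
```

View pics/w3.png

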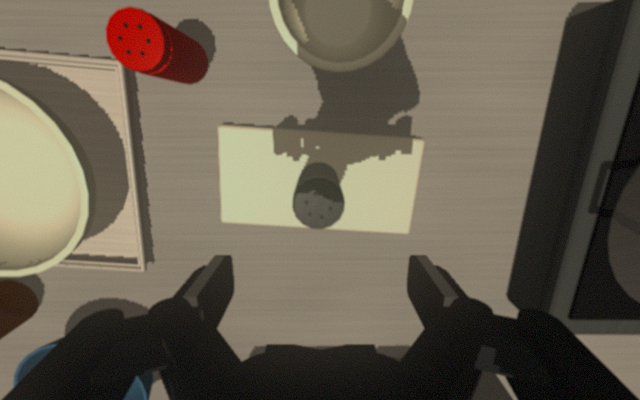

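The shaker stands at (318,205) on the board, released. Next is the medium cover.

```bash
python3 -m inch '[[-0.5,-22.6,-7.55,0,0,0,1],[-0.5,-22.6,-7.55,0,0,0,1],[-0.5,-22.6,-7.55,0,0,0,1],[-0.5,-22.6,-7.55,0,0,0,1],[-0.5,-22.6,-7.55,0,0,0,1],[-0.5,-22.6,-7.55,0,0,0,1],[-0.5,-22.6,-7.55,0,0,0,1],[-0.5,-22.6,-7.55,0,0,0,1]]';python3 - <<'E'
from h import *
tgt((434,-250,180),90)
E
```

```text
t: 8.68
tcp_pos: [460.8, -157.5, 192.5]
orientation: [166.4, 89.9, 166.5]
contact_force: [1.3, 1.1, -0.0]
width: 85.3
row [np.float64(0.5), np.float64(-3.7), np.float64(-1.07), np.float64(0.001), np.float64(-0.002), np.float64(-0.001)] t 8.68 F [ 1.3  1.1 -0. ] w 85.3 p [ 460.8 -157.5  192.5]
```

```bash
python3 -m inch '[[0.5,-3.7,-1.07,0,0,0,1],[0.5,-3.7,-1.07,0,0,0,1],[0.5,-3.7,-1.07,0,0,0,1],[0.5,-3.7,-1.07,0,0,0,1]]';python3 - <<'E'
from h import *
c=manip.get_calibration('wrist'); p,d=save('wrist','w4'); W=world('wrist',d,c); np.save('pics/w4_W.npy',W)
P=near(W,(434,-298),95,56,66); print(circ(P),circ(P,75),np.percentile(P[:,2],[5,50,95]))
tgt((434,-223,100),90)
E
```

```text
t: 9.18
tcp_pos: [435.5, -247.3, 180.2]
orientation: [138.6, 89.9, 138.7]
contact_force: [-0.4, 0.4, 1.0]
width: 85.5
(array([ 433.5, -296.6,   74. ]), 2.07, 4485) (array([ 433.7, -296.6]), 2.11, 4485) [57.25140423 59.52974063 60.73450754]
row [np.float64(3.22), np.float64(0.95), np.float64(-0.08), np.float64(0.003), np.float64(-0.001), np.float64(-0.001)] t 9.22 F [-0.8 -0.4 -0.1] w 85.3 p [ 436.  -246.8  180.5]
```

View pics/w4.png

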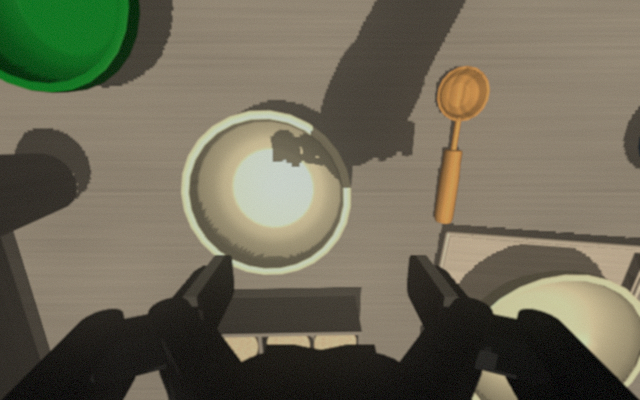

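```bash
python3 -m inch '[[1.5,1.0,-0.1,0,0,0,1],[3.5,1.0,-0.1,0,0,0,1],[5.0,1.0,-0.1,0,0,0,1],[5.5,1.0,-0.1,0,0,0,1],[5.5,1.0,-0.1,0,0,0,0],[5.5,1.0,-0.1,0,0,0,0],[5.5,1.0,-0.1,0,0,0,0],[5.5,1.0,-0.1,0,0,0,0]]'; python3 -m inch '[[0,0,0,0,0,0,0],[0,0,0,0,0,0,0],[0,0,0,0,0,0,0]]'
```

```text
t: 10.22
tcp_pos: [434.0, -223.8, 44.5]
orientation: [-23.2, 89.9, -23.2]
contact_force: [-0.2, -0.4, 0.9]
width: 11.9
t: 10.6
tcp_pos: [432.7, -224.5, 44.7]
orientation: [-84.9, 89.9, -85.0]
contact_force: [-2.0, 0.3, 8.7]
width: 7.3
```

```bash
python3 -m inch '[[-0.5,0,0,0,0,0,0],[-1.2,0,0,0,0,0,0],[-2.2,0,0,0,0,0,0],[-3.4,0,0,0,0,0,0],[-4.4,0,0,0,0,0,0],[-4.4,0,0,0,0,0,0]]'; python3 - <<'E'
from h import *
save('wrist','w5'); save('side','s5')
W=world('side',np.load('pics/s5_d.npy'));
P=near(W,(434,-300),90,70,180); 
for y in range(-385,-215,20):
    m=P[(abs(P[:,1]-y)<10)]; print(y,np.percentile(m[:,2],[0,50,98]).round() if len(m) else 0)
tgt((608,3+75,145),90)
E
```

```text
t: 11.35
tcp_pos: [434.5, -223.5, 155.3]
orientation: [-16.3, 89.8, -16.2]
contact_force: [0.6, -0.4, -3.1]
width: 6.2
-385 [147. 153. 156.]
-365 [118. 149. 156.]
-345 [119. 153. 159.]
-325 [114. 126. 161.]
-305 [114. 120. 162.]
-285 [116. 123. 164.]
-265 [118. 129. 166.]
-245 [121. 142. 175.]
-225 [134. 156. 174.]
row [np.float64(0.34), np.float64(12.03), np.float64(7.01), np.float64(0.001), np.float64(-0.001), np.float64(-0.001)] t 11.45 F [ 0.1 -1.  -2.4] w 6.5 p [ 432.9 -222.9  153.3]
```

View pics/w5.png

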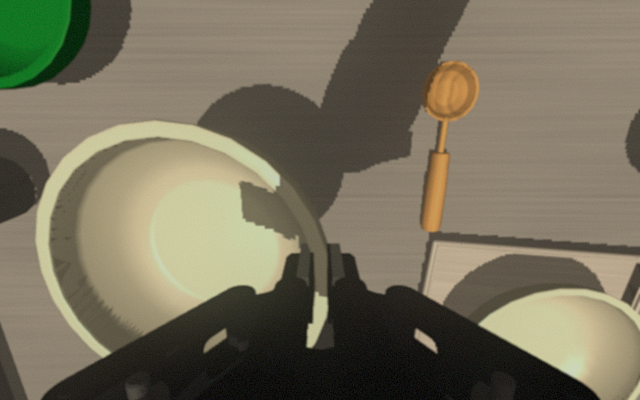

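View pics/s5.png

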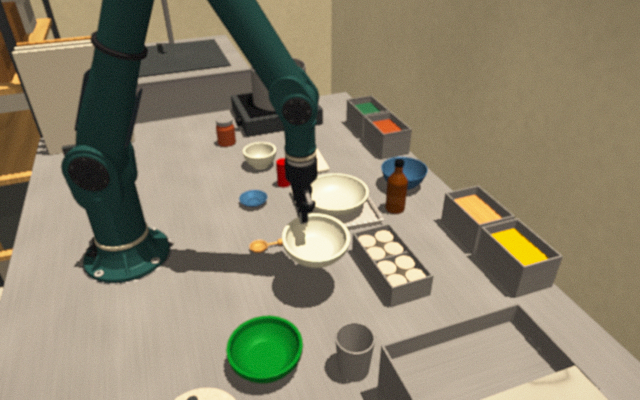

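The medium cover is held by its wall at (320,290) in the wrist view and sags away from the grip. I measure its tilt from the inner floor plane.

```bash
cat >> h.py <<'E'
def tiltfit(W,sel,R,cen0,rad,zoff=42,H=60):
    """sel bool mask of inner-floor pixels; returns normal & origin estimate"""
    P=W[sel]; P=P[np.isfinite(P[:,0])]; 
    for _ in range(4):
        c=P.mean(0); n=np.linalg.svd(P-c)[2][2]; n*=np.sign(n[2]); r=(P-c)@n; P=P[abs(r)<max(1.0,2*r.std())]
    A=W.reshape(-1,3); A=A[np.isfinite(A[:,0])]
    h=(A-c)@n
    a=np.cross([0,1,0],n);a/=np.linalg.norm(a);b=np.cross(n,a)
    q=np.stack([(A-c)@a,(A-c)@b],1); c0=np.array([(np.array(cen0)-c)@a,(np.array(cen0)-c)@b])
    m=(abs(h-zoff)<3)&(np.linalg.norm(q-c0,axis=1)<rad+15)&(np.linalg.norm(q-c0,axis=1)>rad-20)
    r=circ(q[m],R); o=c+a*r[0][0]+b*r[0][1]-18*n
    print('floor pts',len(P),'res',round(float(((P-c)@n).std()),2),'normal',n.round(3),'tilt',np.degrees(np.arccos(n[2])).round(1),'rim fit',r,'origin',o.round(1)); return n,o
E
python3 - <<'E'
from h import *
W=world('wrist',np.load('pics/w5_d.npy')); sel=np.zeros((400,640),bool); sel[205:275,170:230]=1
tiltfit(W,sel,75,(434,-298,150),75); tiltfit(W,sel,None,(434,-298,150),75)
R,p,s=Rt(); print(p)
E
```

```text
floor pts 3868 res 0.47 normal [-0.    -0.108  0.994] tilt 6.2 rim fit (array([ 3.5, 11.5]), 2.09, 10830) origin [ 440.1 -288.4  100.9]
floor pts 3868 res 0.47 normal [-0.    -0.108  0.994] tilt 6.2 rim fit (array([ 2.4, 11.4, 73.9]), 1.97, 10830) origin [ 439.  -288.5  100.9]
[ 432.94328591 -222.93472867  153.31448784]
```

```bash
python3 -m inch '[[0,1,0.6,0,0,-0.03,0],[0,3,1.7,0,0,-0.06,0],[0,5.0,2.9,0,0,-0.09,0],[0,7,4.1,0,0,-0.108,0],[0,9,5.2,0,0,-0.108,0],[0,11,6.4,0,0,-0.108,0],[0,11.9,6.9,0,0,-0.108,0],[0,11.9,6.9,0,0,-0.108,0]]'; python3 -m inch '[[0,0,0,0,0,0,0],[0,0,0,0,0,0,0]]';python3 - <<'E'
from h import *
c=manip.get_calibration('wrist');p,d=save('wrist','w6'); p2,d2=save('top','t6')
W=world('wrist',d,c);sel=np.zeros((400,640),bool); sel[205:275,170:230]=1
tiltfit(W,sel,75,(608,4,150),75)
W=world('top',d2); 
P=near(W,(608,4),110,140,190); print(circ(P[P[:,2]>160]), circ(P[P[:,2]<165]))
tgt((608,3+75,145))
E
```

```text
t: 12.45
tcp_pos: [605.8, 76.8, 152.0]
orientation: [-91.0, 83.9, -90.7]
contact_force: [-0.1, -1.3, -3.2]
width: 6.8
t: 12.7
tcp_pos: [604.6, 71.3, 153.2]
orientation: [-91.0, 83.7, -91.1]
contact_force: [-1.3, 0.4, -3.0]
width: 6.2
floor pts 3848 res 0.47 normal [0.001 0.001 1.   ] tilt 0.1 rim fit (array([ 3.4, 11.6]), 2.1, 10838) origin [6.114e+02 6.000e-01 1.081e+02]
(array([608.4,  -2. ,  73.9]), 2.17, 288) (array([610. ,  -1.8,  66.7]), 2.58, 330)
row [np.float64(0.32), np.float64(0.27), np.float64(0.11), np.float64(0.0), np.float64(0.0), np.float64(0.0)] t 12.8 F [ 0.  -0.3 -2.2] w 6.4 p [605.2  72.1 153.6]
```

View pics/w6.png

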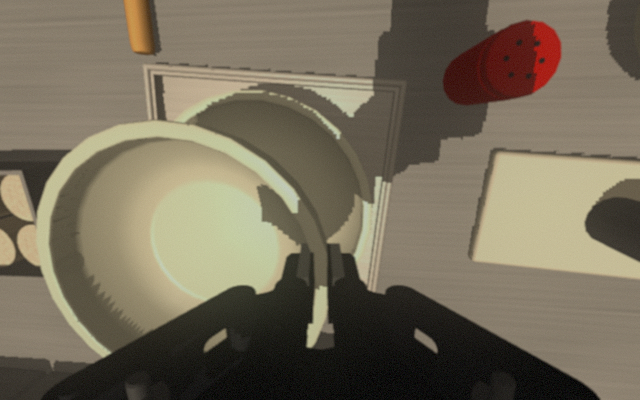

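View pics/t6.png

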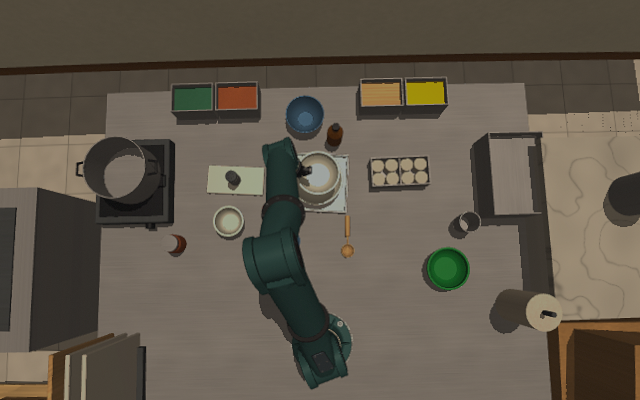

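```bash
python3 - <<'E'
from h import *
p=Rt()[1]
for dz in (0,-30,-60,-75,-82,-86): tgt(p+np.array([-1.8,4.7,dz]))
E
```

```text
row [np.float64(-0.02), np.float64(0.19), np.float64(-0.07), np.float64(0.0), np.float64(0.0), np.float64(0.0)] t 12.8 F [ 0.  -0.3 -2.2] w 6.4 p [605.2  72.1 153.6]
row [np.float64(1.17), np.float64(0.32), np.float64(-0.07), np.float64(0.0), np.float64(0.0), np.float64(0.0)] t 12.8 F [ 0.  -0.3 -2.2] w 6.4 p [605.2  72.1 153.6]
row [np.float64(2.37), np.float64(0.45), np.float64(-0.07), np.float64(0.0), np.float64(0.0), np.float64(0.0)] t 12.8 F [ 0.  -0.3 -2.2] w 6.4 p [605.2  72.1 153.6]
row [np.float64(2.96), np.float64(0.51), np.float64(-0.07), np.float64(0.0), np.float64(0.0), np.float64(0.0)] t 12.8 F [ 0.  -0.3 -2.2] w 6.4 p [605.2  72.1 153.6]
row [np.float64(3.24), np.float64(0.54), np.float64(-0.07), np.float64(0.0), np.float64(0.0), np.float64(0.0)] t 12.8 F [ 0.  -0.3 -2.2] w 6.4 p [605.2  72.1 153.6]
row [np.float64(3.4), np.float64(0.56), np.float64(-0.07), np.float64(0.0), np.float64(0.0), np.float64(0.0)] t 12.8 F [ 0.  -0.3 -2.2] w 6.4 p [605.2  72.1 153.6]
```

```bash
python3 -m inch '[[0,0.19,-0.07,0,0,0,0],[1.17,0.32,-0.07,0,0,0,0],[2.0,0.4,-0.07,0,0,0,0],[2.37,0.45,-0.07,0,0,0,0],[2.8,0.49,-0.07,0,0,0,0],[3.0,0.51,-0.07,0,0,0,0],[3.0,0.51,-0.07,0,0,0,0]]'; python3 - <<'E'
from h import *
c=manip.get_calibration('wrist');p,d=save('wrist','w7')
W=world('wrist',d,c);sel=np.zeros((400,640),bool); sel[205:275,170:230]=1
tiltfit(W,sel,75,(608,4,90),75); tgt((0,0,0))
E
```

```text
t: 13.68
tcp_pos: [604.2, 78.6, 77.7]
orientation: [-90.0, 83.8, -90.0]
contact_force: [-0.3, 0.3, -2.1]
width: 6.5
floor pts 3858 res 0.46 normal [-0.     0.001  1.   ] tilt 0.0 rim fit (array([ 3.5, 11.4]), 2.09, 10793) origin [611.2   7.9  32.5]
row [np.float64(3.42), np.float64(-2.79), np.float64(-24.18), np.float64(0.0), np.float64(0.0), np.float64(0.0)] t 13.72 F [-0.4 -0.  -2.6] w 6.2 p [604.4  78.6  77.9]
```

View pics/w7.png

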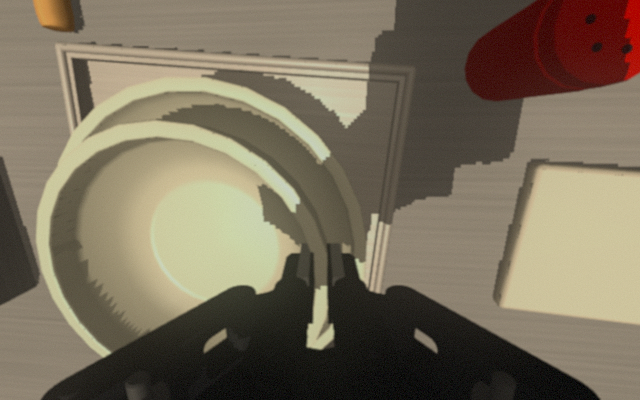

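```bash
python3 -m inch '[[0.1,-0.09,-0.06,0,0,0,0],[0.2,-0.08,-0.06,0,0,0,0],[0.3,-0.07,-0.06,0,0,0,0],[0.36,-0.06,-0.06,0,0,0,0],[0.38,-0.06,-0.06,0,0,0,0]]';python3 -m inch '[[0.03,0,0,0,0,0,0],[0.05,0,0,0,0,0,0]]'
```

```text
t: 14.35
tcp_pos: [602.6, 76.2, 68.2]
orientation: [-90.1, 83.8, -90.0]
contact_force: [0.7, -0.0, -2.6]
width: 6.2
t: 14.6
tcp_pos: [602.7, 75.9, 67.1]
orientation: [-89.9, 83.8, -89.9]
contact_force: [-0.2, 0.1, -2.6]
width: 6.4
```

```bash
python3 -m inch '[[0.03,0,0,0,0,0,0],[0.05,0,0,0,0,0,0]]';python3 -m inch '[[0.03,0,0,0,0,0,0],[0.05,0,0,0,0,0,0]]'
```

```text
t: 14.85
tcp_pos: [602.8, 76.3, 66.6]
orientation: [-89.9, 83.8, -89.9]
contact_force: [-2.2, 2.4, 6.4]
width: 6.6
t: 15.1
tcp_pos: [602.8, 76.8, 66.2]
orientation: [-89.8, 83.9, -89.8]
contact_force: [-4.1, 3.0, 12.9]
width: 6.4
```

```bash
python3 -m inch '[[-0.06,0,0,0,0,0,0],[-0.06,0,0,0,0,0,0]]'; python3 - <<'E'
from h import *
c=manip.get_calibration('wrist');p,d=save('wrist','w8')
W=world('wrist',d,c);sel=np.zeros((400,640),bool); sel[205:275,170:230]=1
tiltfit(W,sel,75,(608,4,90),75)
p2,d2=save('top','t8'); W=world('top',d2)
print('med',circ(near(W,(608,4),88,78,90)),'large',circ(near(W,(608,4),115,55,68)))
E
```

```text
t: 15.35
tcp_pos: [602.8, 76.3, 66.7]
orientation: [-89.7, 83.8, -89.7]
contact_force: [-1.6, 1.4, 5.6]
width: 6.3
floor pts 3872 res 0.47 normal [0.003 0.01  1.   ] tilt 0.6 rim fit (array([ 3.4, 10.6]), 2.1, 10964) origin [609.5   5.1  22.1]
med (array([606.3,   2.7,  74.3]), 1.97, 193) large (array([ 6.049e+02, -1.000e-01,  8.930e+01]), 8.38, 463)
```

```bash
python3 -m inch '[[-0.05,0,0,0,0,0,0.35],[-0.05,0,0,0,0,0,0.35],[-0.05,0,0,0,0,0,0.35],[-1,0,0,0,0,0,0.35],[-3,0,0,0,0,0,1],[-5,0,0,0,0,0.108,1],[-5,0,0,0,0,0.108,1],[-5,0,0,0,0,0.108,1]]'; python3 - <<'E'
from h import *
c=manip.get_calibration('wrist');p,d=save('wrist','w9')
W=world('wrist',d,c)
print('med',circ(near(W,(608,4),88,77,85)),np.percentile(near(W,(608,4),88,77,85)[:,2],[5,50,95]),'large',circ(near(W,(608,4),115,55,64)))
p2,d2=save('top','t9'); W=world('top',d2)
print('med',circ(near(W,(608,4),88,78,90)),'large',circ(near(W,(608,4),115,55,68)))
tgt((458,380,190),90)
E
```

```text
t: 16.45
tcp_pos: [602.2, 88.8, 190.2]
orientation: [-138.3, 90.0, -138.3]
contact_force: [-0.4, 0.4, -0.5]
width: 85.4
med (array([608.6,   5. ,  73.9]), 2.04, 4699) [78.40602719 81.47341282 82.6941677 ] large (array([607. ,   7.4,  90.6]), 6.07, 8322)
med (array([606.7,   2.2,  73.9]), 2.02, 149) large (array([606.1,   2.5,  90.7]), 6.85, 386)
row [np.float64(-0.04), np.float64(11.62), np.float64(-5.72), np.float64(0.001), np.float64(-0.003), np.float64(0.001)] t 16.55 F [ 0.1  0.4 -0.1] w 85.3 p [601.4  89.6 188.9]
```

View pics/w9.png

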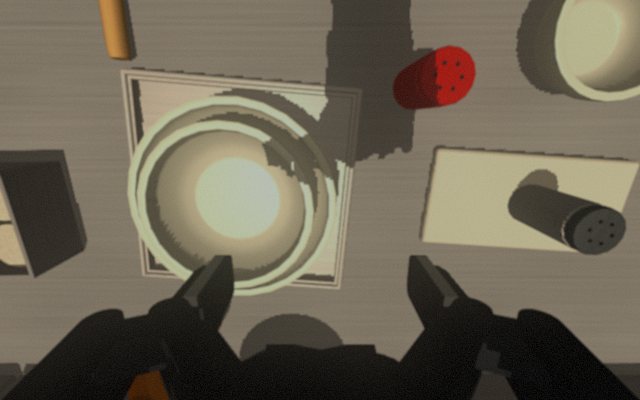

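Medium and large look concentric around (235,195), and the shaker still stands on the board. I move to the small cover.

```bash
python3 -m inch '[[0,11.2,-5.7,0,0,0,1],[0,11.2,-5.7,0,0,0,1],[0,11.2,-5.7,0,0,0,1],[0,11.2,-5.7,0,0,0,1],[0,11.2,-5.7,0,0,0,1],[0,11.2,-5.7,0,0,0,1],[0,11.2,-5.7,0,0,0,1]]'; python3 - <<'E'
from h import *
c=manip.get_calibration('wrist');p,d=save('wrist','w10')
W=world('wrist',d,c)
P=near(W,(459,336),75,57,66); print(circ(P),circ(P,54),np.percentile(P[:,2],[5,50,95]))
tgt((459,391,45),90)
E
```

```text
t: 17.42
tcp_pos: [458.9, 369.3, 189.0]
orientation: [-125.7, 89.8, -125.6]
contact_force: [-0.1, -0.8, 0.1]
width: 85.4
(array([457.9, 338. ,  53. ]), 2.12, 3131) (array([458., 338.]), 2.11, 3131) [58.87800894 61.53797429 62.75360726]
row [np.float64(5.77), np.float64(0.94), np.float64(-0.03), np.float64(-0.0), np.float64(-0.001), np.float64(0.003)] t 17.48 F [ 0.6 -0.3 -0.3] w 85.3 p [459.9 367.9 189.2]
```

View pics/w10.png

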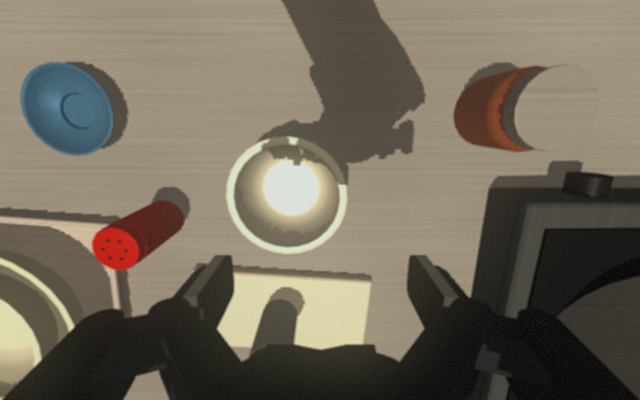

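```bash
python3 - <<'E'
from h import *
W=world('wrist',np.load('pics/w10_d.npy'))
for v in (190,230,270,330):
    print([(u,*W[v,u].round()) for u in (470,485,495,505,530)])
E
```

```text
[(470, np.float64(466.0), np.float64(540.0), np.float64(0.0)), (485, np.float64(466.0), np.float64(557.0), np.float64(1.0)), (495, np.float64(463.0), np.float64(560.0), np.float64(15.0)), (505, np.float64(461.0), np.float64(565.0), np.float64(23.0)), (530, np.float64(461.0), np.float64(592.0), np.float64(23.0))]
[(470, np.float64(516.0), np.float64(547.0), np.float64(0.0)), (485, np.float64(512.0), np.float64(559.0), np.float64(11.0)), (495, np.float64(504.0), np.float64(558.0), np.float64(31.0)), (505, np.float64(498.0), np.float64(558.0), np.float64(46.0)), (530, np.float64(488.0), np.float64(565.0), np.float64(70.0))]
[(470, np.float64(569.0), np.float64(554.0), np.float64(1.0)), (485, np.float64(556.0), np.float64(558.0), np.float64(25.0)), (495, np.float64(546.0), np.float64(558.0), np.float64(42.0)), (505, np.float64(537.0), np.float64(558.0), np.float64(58.0)), (530, np.float64(530.0), np.float64(574.0), np.float64(70.0))]
[(470, np.float64(448.0), np.float64(413.0), np.float64(257.0)), (485, np.float64(448.0), np.float64(417.0), np.float64(258.0)), (495, np.float64(452.0), np.float64(424.0), np.float64(252.0)), (505, np.float64(452.0), np.float64(427.0), np.float64(252.0)), (530, np.float64(448.0), np.float64(431.0), np.float64(257.0))]
```

The stove edge is at y=558, well clear. I grasp the small cover.

```bash
python3 -m inch '[[1.5,0.96,-0.07,0,0,0,1],[3.5,0.96,-0.07,0,0,0,1],[5.2,0.96,-0.07,0,0,0,1],[5.75,0.96,-0.07,0,0,0,1],[5.75,0.96,-0.07,0,0,0,0],[5.75,0.96,-0.07,0,0,0,0],[5.75,0.96,-0.07,0,0,0,0],[5.75,0.96,-0.07,0,0,0,0]]'; python3 -m inch '[[0,0,0,0,0,0,0],[0,0,0,0,0,0,0],[0,0,0,0,0,0,0]]'
python3 -m inch '[[-0.5,0,0,0,0,0,0],[-1.2,0,0,0,0,0,0],[-2.2,0,0,0,0,0,0],[-3.4,0,0,0,0,0,0],[-4.6,0,0,0,0,0,0],[-4.8,0,0,0,0,0,0],[-4.8,0,0,0,0,0,0]]'; python3 - <<'E'
from h import *
c=manip.get_calibration('wrist');p,d=save('wrist','w11'); np.save('pics/w11_W.npy',world('wrist',d,c)); tgt((608.5,60,165),90)
E
```

```text
t: 18.48
tcp_pos: [458.8, 393.6, 47.8]
orientation: [37.8, 89.9, 37.8]
contact_force: [0.0, -0.8, -0.1]
width: 12.7
t: 18.85
tcp_pos: [459.3, 392.4, 48.4]
orientation: [-41.4, 89.9, -41.4]
contact_force: [0.4, -2.9, 10.3]
width: 7.2
t: 19.73
tcp_pos: [458.0, 393.4, 166.8]
orientation: [81.2, 90.0, 81.2]
contact_force: [-0.4, -0.0, -2.3]
width: 6.3
row [np.float64(0.04), np.float64(-13.32), np.float64(6.03), np.float64(0.001), np.float64(-0.001), np.float64(0.001)] t 19.77 F [ 0.  -1.1 -1.3] w 6.2 p [457.6 392.9 166. ]
```

View pics/w11.png

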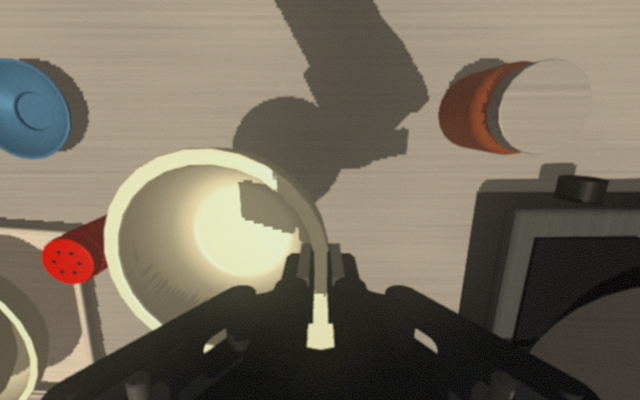

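```bash
python3 - <<'E'
from h import *
W=np.load('pics/w11_W.npy');sel=np.zeros((400,640),bool); sel[215:262,205:238]=1
tiltfit(W,sel,54,(458,338,160),54)
E
```

```text
floor pts 1411 res 0.48 normal [ 0.002 -0.075  0.997] tilt 4.3 rim fit (array([-4.8, 16.6]), 2.17, 8431) origin [455.4 346.9 114.4]
```

```bash
python3 -m inch '[[-0.6,-0.8,0.4,0,0,-0.03,0],[-0.6,-2.8,1.3,0,0,-0.06,0],[-0.6,-5.0,2.3,0,0,-0.075,0],[-0.6,-7,3.2,0,0,-0.075,0],[-0.6,-9,4.1,0,0,-0.075,0],[-0.6,-11,5.0,0,0,-0.075,0],[-0.6,-13,5.9,0,0,-0.075,0],[-0.6,-13.5,6.1,0,0,-0.075,0]]'; python3 -m inch '[[0,0,0,0,0,0,0],[0,0,0,0,0,0,0],[0,0,0,0,0,0,0]]';python3 - <<'E'
from h import *
c=manip.get_calibration('wrist');p,d=save('wrist','w12'); p2,d2=save('top','t12')
W=world('wrist',d,c);sel=np.zeros((400,640),bool); sel[215:262,205:238]=1
n,o=tiltfit(W,sel,54,(608,5,170),54)
W=world('top',d2); print(circ(near(W,(608,4),70,165,200)))
p=Rt()[1]
for z in (160,120,90,78,70): tgt(p+np.array([0,0,z-p[2]]))
E
```

```text
t: 20.78
tcp_pos: [611.2, 49.7, 180.2]
orientation: [-91.3, 85.5, -91.7]
contact_force: [0.0, -0.1, -1.9]
width: 6.4
t: 21.15
tcp_pos: [610.1, 58.4, 181.3]
orientation: [-90.8, 85.8, -90.5]
contact_force: [0.0, -0.0, -1.4]
width: 6.4
floor pts 1390 res 0.48 normal [0.003 0.002 1.   ] tilt 0.2 rim fit (array([-4.9, 16.6]), 2.17, 8400) origin [607.6   8.  132.5]
(array([604. ,   4.8,  51.5]), 3.0, 256)
row [np.float64(0.86), np.float64(0.06), np.float64(0.0), np.float64(0.0), np.float64(0.0), np.float64(0.0)] t 21.25 F [-0.3 -0.2 -1.3] w 6.1 p [610.5  57.6 181.6]
row [np.float64(2.46), np.float64(0.18), np.float64(0.0), np.float64(0.0), np.float64(0.0), np.float64(0.0)] t 21.25 F [-0.3 -0.2 -1.3] w 6.1 p [610.5  57.6 181.6]
row [np.float64(3.65), np.float64(0.27), np.float64(0.0), np.float64(0.0), np.float64(0.0), np.float64(0.0)] t 21.25 F [-0.3 -0.2 -1.3] w 6.1 p [610.5  57.6 181.6]
row [np.float64(4.13), np.float64(0.31), np.float64(0.0), np.float64(0.0), np.float64(0.0), np.float64(0.0)] t 21.25 F [-0.3 -0.2 -1.3] w 6.1 p [610.5  57.6 181.6]
row [np.float64(4.45), np.float64(0.33), np.float64(0.0), np.float64(0.0), np.float64(0.0), np.float64(0.0)] t 21.25 F [-0.3 -0.2 -1.3] w 6.1 p [610.5  57.6 181.6]
```

View pics/w12.png

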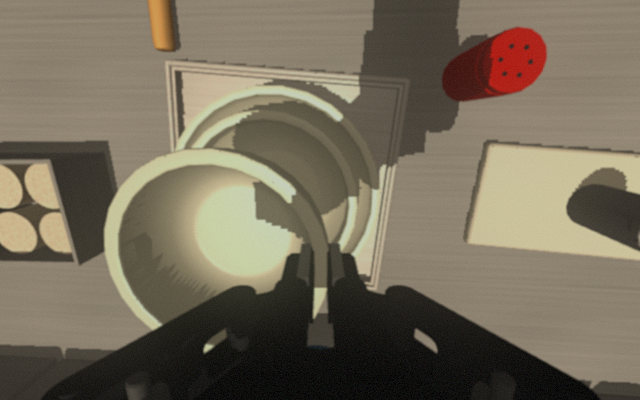

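```bash
python3 -m inch '[[0,-0.11,0.07,0,0,0,0],[1,-0.03,0.07,0,0,0,0],[2.0,0.04,0.07,0,0,0,0],[2.7,0.09,0.07,0,0,0,0],[3.2,0.13,0.07,0,0,0,0],[3.38,0.14,0.07,0,0,0,0],[3.38,0.14,0.07,0,0,0,0]]'; python3 - <<'E'
from h import *
c=manip.get_calibration('wrist');p,d=save('wrist','w13')
W=world('wrist',d,c);sel=np.zeros((400,640),bool); sel[215:262,205:238]=1
n,o=tiltfit(W,sel,54,(608,5,90),54); tgt((608,5,90))
E
```

```text
t: 22.12
tcp_pos: [612.9, 53.0, 97.3]
orientation: [-89.7, 85.7, -89.7]
contact_force: [-0.7, 0.1, -1.0]
width: 6.1
floor pts 1403 res 0.47 normal [-0.001 -0.002  1.   ] tilt 0.1 rim fit (array([-4.8, 16.8]), 2.18, 8368) origin [610.4   2.8  48.4]
row [np.float64(0.45), np.float64(-1.89), np.float64(-0.21), np.float64(0.0), np.float64(0.0), np.float64(0.0)] t 22.18 F [-0.4 -0.4 -1.5] w 6.3 p [613.1  53.   97.6]
```

View pics/w13.png

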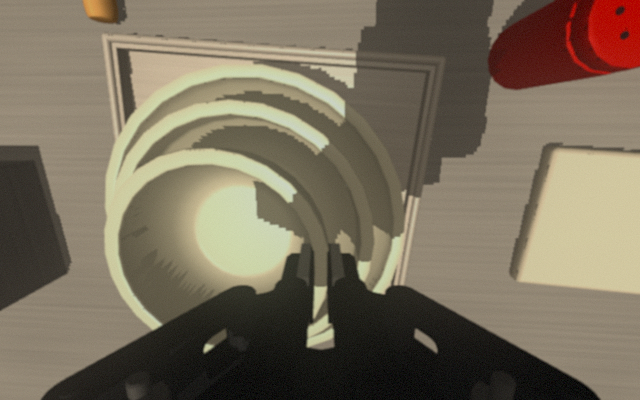

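```bash
python3 -m inch '[[0.08,0.09,-0.06,0,0,0,0],[0.16,0.1,-0.06,0,0,0,0],[0.22,0.1,-0.06,0,0,0,0],[0.26,0.11,-0.06,0,0,0,0],[0.28,0.11,-0.06,0,0,0,0]]';python3 -m inch '[[0.03,0,0,0,0,0,0],[0.05,0,0,0,0,0,0]]'
```

```text
t: 22.8
tcp_pos: [611.1, 55.1, 89.9]
orientation: [-90.0, 85.7, -90.0]
contact_force: [0.3, -0.0, -1.7]
width: 6.2
t: 23.05
tcp_pos: [611.2, 55.0, 88.7]
orientation: [-89.9, 85.7, -89.9]
contact_force: [-0.5, -0.3, -1.4]
width: 6.5
```

```bash
python3 -m inch '[[0.03,0,0,0,0,0,0],[0.05,0,0,0,0,0,0]]'; python3 -m inch '[[0.02,0,0,0,0,0,0],[0.03,0,0,0,0,0,0]]'; python3 - <<'E'
from h import *
c=manip.get_calibration('wrist');p,d=save('wrist','w14')
W=world('wrist',d,c);sel=np.zeros((400,640),bool); sel[215:262,205:238]=1
n,o=tiltfit(W,sel,54,(608,5,90),54); tgt((608,5,90))
E
```

```text
t: 23.3
tcp_pos: [611.3, 55.5, 88.3]
orientation: [-89.8, 85.7, -89.7]
contact_force: [-1.2, 2.1, 7.3]
width: 6.3
t: 23.55
tcp_pos: [611.4, 55.7, 88.1]
orientation: [-89.6, 85.7, -89.6]
contact_force: [-2.9, 2.6, 10.8]
width: 6.2
floor pts 1410 res 0.46 normal [0.002 0.015 1.   ] tilt 0.9 rim fit (array([-4.6, 15.8]), 2.21, 8449) origin [608.7   4.7  40. ]
row [np.float64(0.08), np.float64(-2.03), np.float64(-0.14), np.float64(0.0), np.float64(0.0), np.float64(0.0)] t 23.6 F [-3.1  2.   8.5] w 6.3 p [611.4  55.8  88.1]
```

Seated at (608.7, 4.7, 40.0), with a target of (608.6, 5, 40). I release and retreat.

```bash
python3 -m inch '[[-0.05,0,0,0,0,0,0],[-0.06,0,0,0,0,0,0.35],[-0.06,0,0,0,0,0,0.35],[-0.06,0,0,0,0,0,0.35],[-1,0,0,0,0,0,0.35],[-3,0,0,0,0,0,1],[-5,0,0,0,0,0.075,1],[-5,0,0,0,0,0.075,1]]';python3 -m inch '[[-0.5,2,0,0,0,0,1],[-0.5,2,0,0,0,0,1],[-0.5,2,0,0,0,0,1]]'; python3 - <<'E'
from h import *
c=manip.get_calibration('wrist');p,d=save('wrist','w15')
W=world('wrist',d,c)
print('small',circ(near(W,(608,4),68,96,106)),'med',circ(near(W,(608,4),90,77,85)),'large',circ(near(W,(608,4),115,57,64)))
P=near(W,(608,4),68,96,106);print(np.percentile(P[:,2],[5,50,95]))
A=np.c_[P[:,:2],np.ones(len(P))];print(np.linalg.lstsq(A,P[:,2],rcond=None)[0])
p2,d2=save('side','s15'); save('top','t15')
for th in ('shaker','dish','spoon','sauce','jar','beaker'): print(th,[(np.round(r['point']),round(r['confidence'],2)) for r in manip.landmark_of(th,'side')])
print(manip.sense()['contact_force'],manip.sense()['t'])
E
```

```text
t: 24.6
tcp_pos: [614.5, 62.9, 215.9]
orientation: [6.9, 89.4, 6.8]
contact_force: [-0.3, -1.1, -0.5]
width: 82.0
t: 24.98
tcp_pos: [610.4, 114.2, 222.8]
orientation: [-146.9, 89.9, -146.8]
contact_force: [-0.8, -1.3, -0.3]
width: 85.2
small (array([608. ,   4.6,  53.2]), 2.11, 3540) med (array([608. ,   6.1,  72.7]), 2.98, 4776) large (array([580.1,  27.9,  64. ]), 21.0, 8945)
[ 97.49858574 101.40844136 102.72414412]
[-4.31130278e-03  5.37813444e-03  1.03670088e+02]
shaker [(array([623., 322.,  13.]), 0.8), (array([501., 186.,   2.]), 0.76), (array([607.,   5.,  38.]), 0.44)]
dish [(array([377., 116.,   1.]), 0.94), (array([606.,  -0.,  -2.]), 0.55)]
spoon [(array([ 394., -107.,   -1.]), 0.75)]
sauce [(array([777., -71.,  -0.]), 0.95), (array([378., 118.,  -1.]), 0.69)]
jar [(array([379., 545.,   4.]), 0.73)]
beaker [(array([ 431., -549.,   -2.]), 0.69)]
[-0.10065397 -0.32288632 -0.62697657] 25.425
```

View pics/w15.png

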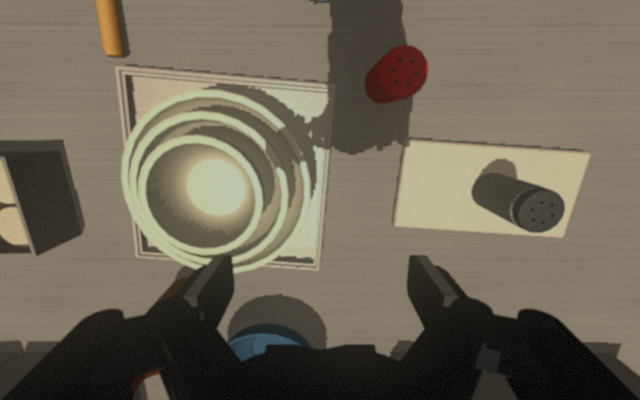

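View pics/s15.png

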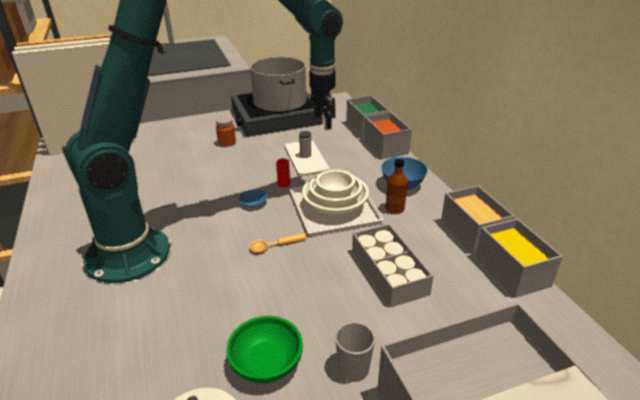

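The covers are nested around (215,185) in the wrist view, and the shaker stands on the board at (540,210). One last check on the large cover, restricted to its rim annulus.

```bash
python3 - <<'E'
from h import *
for n in('w15','s15','t15'):
    W=world({'w':'wrist','s':'side','t':'top'}[n[0]],np.load(f'pics/{n}_d.npy'))
    P=near(W,(608.5,5),112,57,64); P=P[np.hypot(P[:,0]-608.5,P[:,1]-5)>84]; print(n,circ(P,96),'med',circ(near(W,(608,4),90,78,84),75),'small',circ(near(W,(608,4),68,98,105),54))
print(manip.sign_off())
E
```

```text
w15 (array([611.3,   4.8]), 2.18, 4281) med (array([609.8,   5.6]), 2.51, 4465) small (array([608.9,   4.3]), 2.1, 3412)
s15 (array([610.3,   1.6]), 1.98, 259) med (array([ 6.091e+02, -1.000e-01]), 3.48, 295) small (array([ 6.087e+02, -4.000e-01]), 2.09, 222)
t15 (array([607.1,   4.2]), 2.38, 169) med (array([605.5,   2.8]), 3.06, 160) small (array([606. ,   1.5]), 2.05, 136)
the job is handed in; nothing more can be done
None
```

The job is done and handed in at about 25.4 s of the 72 s allowed; no verdict was reported. The shaker stands upright on the cutting board. The medium cover is nested in the largest, and the smallest in the medium, each lowered to contact before release.

The last checks, from the three cameras:
- **Centring:** neighbouring covers agree to about 1–3 mm in each camera, against a limit of 14 mm. The cameras disagree with each other by up to about 5 mm in absolute position.
- **Level:** the fitted slope of the small cover's rim is under 0.01 rad. The medium cover's was about 0.01 rad just before release.
- **Height:** just before release, the medium cover's origin was about 18 mm above where the largest's should be, and the small's 18 mm above the medium's.
- **Largest cover:** it stayed within about 3 mm of its start.
- **Bystanders:** all of them are within a few mm of where they began.
- **Contact:** the gripper was open and clear of everything when I handed in, with negligible force on the tool.

One fit failed: a loose circle fit of the largest rim in the last wrist picture picked up points from the inner covers. I repeated it using only the rim ring, and it was consistent.

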